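# Bring out one tray of the pottery drying rack and close the other

## Task

Both trays of the drying rack stand ajar. Hook a fingertip behind the blue front lip of the tray that carries the blue cup and draw that tray all the way out to its stop, and push the other tray fully home. The cups ride along upright without being touched, and everything else on the table stays where it is.

Things in the scene. Friction and masses are not known exactly. Their poses are not given: they have to be found in the camera images.
- rack: Fixed two-bay drying rack. Origin on the table under its middle; x to its rear (away from the robot), y to its left tray, z up. Runners 22 mm high at y = 0, +-190 mm. A wire deck on posts covers only x = -75 to 145 mm, 129 to 141 mm up (saucers on it to 174 mm). Trays slide along x and stand out in front: a tray at home has its lip at x = -190 mm, y = +95 (left) or -95 mm (right).
- tray_left (a joint): Sliding distance of the left tray of the rack (+y side of the rack's frame), in m: 0 = fully home in the rack, 0.120 = fully out against its stop; it grows as the tray comes out along the rack's -x, towards the robot. Slides with about 2.5 N of friction and light damping, stays where it is left, cannot be lifted.
- tray_right (a joint): Sliding distance of the right tray of the rack (-y side of the rack's frame), in m: 0 = fully home in the rack, 0.120 = fully out against its stop; it grows as the tray comes out along the rack's -x, towards the robot. Slides with about 2.5 N of friction and light damping, stays where it is left, cannot be lifted.
- lip_left (a point): Mid top edge of the left tray's blue front lip, 60 mm above the table; moves with the tray, axes as the rack's. Lip: upright strip 8 mm thick (point at mid-thickness), 166 mm wide along y, from 24 to 60 mm above the table. The tray floor (34 mm above the table; rims 10 mm high at sides and back) runs 300 mm behind it (+x), the first 90 mm or more free.
- lip_right (a point): Mid top edge of the right tray's blue front lip, 60 mm above the table; moves with the tray, axes as the rack's. Lip: upright strip 8 mm thick (point at mid-thickness), 166 mm wide along y, from 24 to 60 mm above the table. The tray floor (34 mm above the table; rims 10 mm high at sides and back) runs 300 mm behind it (+x), the first 90 mm or more free.
- cup_blue: Blue glazed cup, 72 mm across the rim, 65 mm high, standing loose on one of the two trays (either one). Origin at the centre of its underside, z up. Its tray is to be drawn out.
- cup_white: White cup of the same size, standing loose on the other tray. Origin at the centre of its underside, z up.
- glaze_jar: Amber jar with black cap, 70 mm across, 90 mm high. Bystander, loose, stands on the table; origin at the centre of its underside.
- bowl: Terracotta bowl, 120 mm across, 50 mm high. Bystander, loose, stands on the table; origin at the centre of its underside.
- brush: Brush lying flat along its x, in front of the rack on the robot's side. Bystander, loose.
- spatula: Spatula lying flat along its x, to the right. Bystander, loose.
- slip_can: White can, 66 mm across, 85 mm high. Bystander, loose, stands on the table; origin at the centre of its underside.
- rib: Wooden potter's rib, a flat piece 100 x 50 x 8 mm. Bystander, loose, stands on the table; origin at the centre of its underside.
There are look-alikes about, which are no part of the job. Leave any red or yellow look-alike of the cup_white alone.

How it is judged (in metres and radians):
At the end, for the whole second after the job is handed in: Blue cup's tray out at least 113 of 120 mm, the other within 6 mm of home, both at rest; each cup upright (0.15 rad) and still on its own tray, 140 to 250 mm behind its lip and within 50 mm of its centre line; the six bystanders within 30 mm of their starts (((value of joint tray_left above 0.113 m and value of joint tray_right below 0.006 m and x of cup_blue in the frame of lip_left between 0.14 and 0.25 m and y of cup_blue in the frame of lip_left between -0.05 and 0.05 m and x of cup_white in the frame of lip_right between 0.14 and 0.25 m and y of cup_white in the frame of lip_right between -0.05 and 0.05 m) or (value of joint tray_right above 0.113 m and value of joint tray_left below 0.006 m and x of cup_blue in the frame of lip_right between 0.14 and 0.25 m and y of cup_blue in the frame of lip_right between -0.05 and 0.05 m and x of cup_white in the frame of lip_left between 0.14 and 0.25 m and y of cup_white in the frame of lip_left between -0.05 and 0.05 m)) and angle between each of cup_blue, cup_white's own z axis and vertical below 0.15 rad and height (world z) of cup_blue between 0.025 and 0.045 m and linear speed of each of cup_blue, cup_white below 0.02 m/s and height (world z) of cup_white between 0.025 and 0.045 m and distance of each of glaze_jar, bowl, brush, spatula, slip_can, rib from where it was at the start of the episode below 0.03 m and velocity of joint tray_left between -0.005 and 0.005 m/s and velocity of joint tray_right between -0.005 and 0.005 m/s); the robot touches nothing.
It fails at once if the robot touches a cup (contact force between any of the fingers, the arm and cup_blue above 0.3 N or contact force between any of the fingers, the arm and cup_white above 0.3 N).
It fails at once if a cup is tipped over or lifted off its tray (angle between any of cup_blue, cup_white's own z axis and vertical above 0.35 rad or height (world z) of any of cup_blue, cup_white above 0.06 m).
It fails at once if a bystander is shoved more than 30 mm (distance of any of glaze_jar, bowl, brush, spatula, slip_can, rib from where it was at the start of the episode above 0.03 m).
It also fails if it takes over 48 s, if anything falls off the work surface, if the arm or the gripper's body presses on something with over 40 N, if the wrist force passes 120 N, or if a joint passes its speed limit or range.

## Robot

A 6-joint arm with a two-finger parallel gripper is mounted at the origin on the work surface. World frame = base frame: x ahead of the robot, y to its left, z up, the work surface at z = 0. Lengths are in mm, angles in rad, forces in N, time in s.
With the tool pointing down it reaches from about 250 to 800 mm from the base axis. Payload 8.5 kg.
Tool frame: the origin (TCP) lies between the finger pads; the fingertips stand 19 mm ahead of it and the grasp point (between the pads) is the TCP (finger_overhang is the distance from the TCP to the fingertips, in mm); z points along the fingers, y is the line along which they close (so a half turn about z gives the same grasp; the last joint's range is limited). The gripper opens to 85 mm and grips with 20 to 120 N. Pads are 22 mm wide; open, the fingers measure 114 mm over their backs; the gripper's body (76 mm by 85 mm) begins 54 mm behind the grasp point. The pads swing forward as they close: fully open they stand 13 mm farther back than shut.
Start: joints at [1.28, 0.238, -0.013, 1.319, 0, 1.571], TCP at [150.513, 502.918, 250.276] pointing down, gripper open.
Joint ranges: [-2.66, 2.66], [-1.03, 1.9], [-1.14, 1.46], [-1.82, 2.27], [-1.45, 1.34], [-3.14, 3.14]. Speed limits (rad/s): [2.22, 2.22, 2.79, 3.14, 3.14, 3.14].

## Interface

Orientations are given as a rotation vector (axis times angle).
In Python, from plant import * gives the robot as it stands.
- The arm moves only by the tool move_arm, never from a script. Its argument "deltas" is a list of rows, each an object with "fingers": the closure in counts, from 0 (fully open) to 255 (shut); "slide": the shift along the tool's x, y, z in cm, a list of three; "spin": the turn about the tool's z in rad. A call has 1 to 12 rows; each row is the pose to reach, as a shift and turn from the pose commanded when the call began, along the tool's axes at that moment; what a row does not reach only later rows make up. A row lasts 1/8 s, in which the tool goes at most 62.5 mm and 10.7 degrees, less where a joint would pass 70% of its speed; a pose out of reach is approached as far as the arm can. A call with a gripper value outside its range is refused whole. The fingers move at their own pace and stop on an object; the grip force is fixed at half the most. Time passes only in rows, so rows that repeat a pose let the fingers close. It gives the time, the measured TCP pose, the force, the opening and the grip force at its end, in the units of the state.
- get_state(): the state, without advancing time (a new reading comes with each control period).
- grab_frame(name): name is "scene" or "top" or "wrist"; returns (picture, depth): 400x640x3 uint8, red, green, blue; 400x640 float32, mm along the optical axis (not along the pixel's ray), 0 where there is no reading.
- camera_info(name): a dict with "K" (3x3 intrinsics, pixels), "world_to_cam" (4x4, takes a point from world to camera coordinates). Camera axes: x right, y down, z forward; pixel columns grow to the right and rows downward; lengths in mm; the calibration is good to about 2 mm. A picture is of the moment at which its call begins: read the wrist's pose just before it. camera_info takes no time and is no camera call; for the wrist camera it gives the pose at the moment of the call.
- job_done(): hands the job in; it is judged then, once.
Trained networks look in the newest picture that a camera, given by its name, has taken for a name from the list of things; names that differ only in an ending like _2 or _b are one class to them, and where a whole thing is asked for, a point or a joint stands for the part that bears it (a point fixed in the world has none). Each returns a list of dicts, best first, with "confidence" (0 to 1); they miss things now and then, are a little off and sometimes report something else, mostly with a low value. They report only what shows in the picture. A call takes as long as a camera call. They do not tell look-alikes from the thing itself.
- boxes_of(thing, camera): "xyz" ([x, y, z] in mm, in world coordinates, good to about 4 mm: the middle of the surface that is visible of it).
- masks_of(thing, camera): "pixels" (400x640 bool, what is visible of it).
- mark_of(thing, camera): "xyz" ([x, y, z] in mm, in world coordinates, good to about 4 mm: a listed point, or the origin of a listed thing).
The state is a dict: "clock": time; "joint_pos": joint angles; "qvel": joint speeds; "joint_torque": joint torques, N m; "tool_pos": TCP position; "tcp_rot": TCP orientation; "contact_force": force on the tool from outside, world axes, zero at the start; "moment": the same for the moment, N m; "grip_width": finger opening in mm; "grasp_force": force on a finger pad.
Only numpy, scipy, OpenCV 4.12 (cv2) and the standard library are available. Lean on these libraries where they do the work, as an engineer would, in place of code of your own. Each camera call takes 0.05 s, during which the arm holds its last target. There are 200 camera calls.

## Working session

There is one attempt and no reset: what is moved stays moved. The work goes in short steps, Python scripts to look and compute and a tool call to move; the robot and the scene stay as the last step left them, time stands still between calls to the robot, and variables do not carry over. Pictures are saved under pics/ and viewed, at most 10 in all, crops included, and the job is handed in when it is done.

Besides the shell and the picture viewer there is one more tool, called after "Emit:" as name([rows], argument=value, ...), one row to a line, values as JSON. move_arm: Moves the arm, as the interface text tells. Its arguments: {"type":"object","properties":{"deltas":{"type":"array","items":{"type":"object","properties":{"fingers":{"type":"number"},"slide":{"type":"array","items":{"type":"number"}},"spin":{"type":"number"}}}}},"required":["deltas"]}

```bash
mkdir -p pics
python3 - <<'E'
from plant import *
import cv2,numpy as np
for c in ("top","scene"):
    p,d=grab_frame(c); cv2.imwrite(f"pics/{c}0.png",p[:,:,::-1])
    np.save(f"pics/{c}d.npy",d)
    for t in ("lip_left","lip_right","cup_blue","cup_white","rack","glaze_jar","bowl","brush","spatula","slip_can","rib"):
        print(c,t,[(np.round(m["xyz"]).tolist(),round(m["confidence"],2)) for m in mark_of(t,c)[:3]])
s=get_state();print(s["clock"],s["tool_pos"],s["tcp_rot"],s["contact_force"],s["grip_width"])
E
```

```text
top lip_left [([560.0, 38.0, 65.0], 0.57)]
top lip_right [([554.0, -156.0, 60.0], 0.64)]
top cup_blue []
top cup_white [([686.0, 203.0, 3.0], 0.97), ([745.0, 28.0, 33.0], 0.8), ([476.0, 104.0, 2.0], 0.73)]
top rack [([785.0, -85.0, 2.0], 0.84)]
top glaze_jar [([458.0, 422.0, 1.0], 0.57)]
top bowl [([634.0, 422.0, -3.0], 0.93), ([735.0, -174.0, 32.0], 0.47), ([745.0, 26.0, 34.0], 0.33)]
top brush [([375.0, -82.0, 1.0], 0.93), ([345.0, 354.0, -1.0], 0.42)]
top spatula [([430.0, -433.0, -1.0], 0.76)]
top slip_can [([656.0, -391.0, 1.0], 0.73)]
top rib [([349.0, 351.0, 0.0], 0.86)]
scene lip_left [([558.0, 32.0, 59.0], 0.81)]
scene lip_right [([550.0, -156.0, 59.0], 0.94)]
scene cup_blue [([729.0, -172.0, 28.0], 0.78)]
scene cup_white [([474.0, 103.0, -1.0], 0.78), ([749.0, 26.0, 36.0], 0.75), ([684.0, 200.0, -2.0], 0.74)]
scene rack [([748.0, 23.0, 34.0], 0.62), ([785.0, -87.0, -6.0], 0.59), ([630.0, 424.0, -1.0], 0.3)]
scene glaze_jar [([460.0, 424.0, -1.0], 0.8)]
scene bowl [([631.0, 424.0, -0.0], 0.79)]
scene brush [([377.0, -88.0, 4.0], 0.64)]
scene spatula [([433.0, -430.0, 0.0], 0.98), ([552.0, -157.0, 60.0], 0.7), ([786.0, -88.0, -2.0], 0.17)]
scene slip_can [([654.0, -390.0, -0.0], 0.92)]
scene rib [([345.0, 348.0, 2.0], 0.63), ([557.0, 33.0, 58.0], 0.27)]
1.2 [150.51215928 502.93339436 250.28495862] [-4.55167135e-01 -3.10840680e+00  1.14339173e-04] [-0.30227307 -0.0675653  -0.26252894] 85.2535959999387
```

View pics/top0.png

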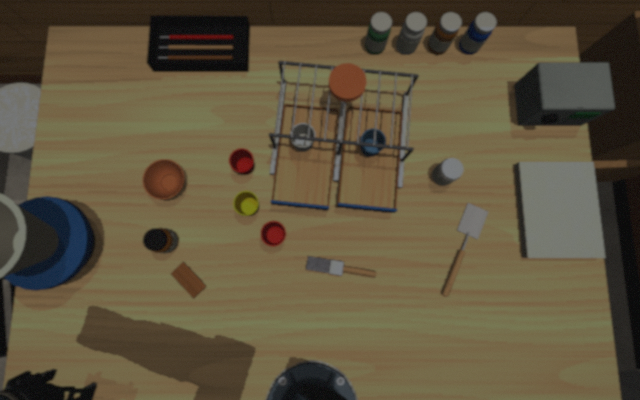

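View pics/scene0.png

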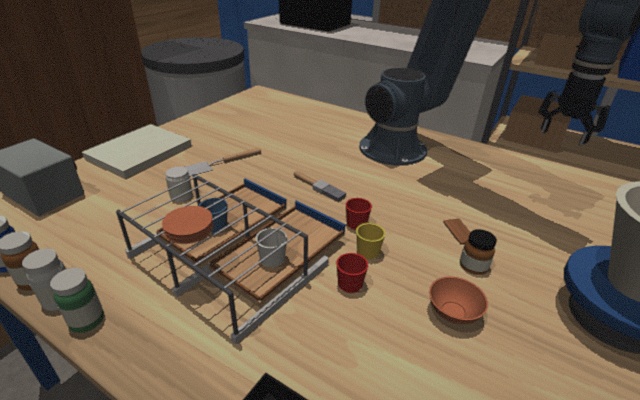

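```bash
cat > h.py <<'E'
from plant import *
import cv2,numpy as np
def cloud(c):
    p,d=grab_frame(c); i=camera_info(c); K=i["K"]; T=np.linalg.inv(i["world_to_cam"])
    v,u=np.mgrid[:400,:640]; P=np.stack([(u-K[0][2])/K[0][0]*d,(v-K[1][2])/K[1][1]*d,d,np.ones_like(d)],-1)@T.T
    return p,d,P[...,:3]
def lips(c):
    p,d,P=cloud(c); h=cv2.cvtColor(p,cv2.COLOR_RGB2HSV)
    m=(h[...,0]>95)&(h[...,0]<130)&(h[...,1]>90)&(d>0)&(P[...,2]>25)&(P[...,2]<120)
    n,l,s,ce=cv2.connectedComponentsWithStats(m.astype(np.uint8))
    for k in range(1,n):
        if s[k,4]<40: continue
        Q=P[l==k]; top=Q[Q[:,2]>np.percentile(Q[:,2],97)-8]
        vx,vy,x0,y0=cv2.fitLine(top[:,:2].astype(np.float32),cv2.DIST_HUBER,0,.01,.01).ravel()
        print(c,"px",ce[k].round(),s[k,4],"lo",Q.min(0).round(),"hi",Q.max(0).round(),"top mean",top.mean(0).round(1),"ang",round(float(np.arctan(vx/-vy)),3))
E
python3 -c "
from h import *
lips('top');lips('scene')"
```

```text
top px [476.  34.] 177 lo [1044. -520.   73.] hi [1090. -464.  109.] top mean [1060.4 -484.6  100.2] ang -0.581
top px [368. 137.] 94 lo [ 744. -178.   36.] hi [ 762. -142.   95.] top mean [ 758.8 -160.6   87. ] ang 0.322
top px [380. 138.] 42 lo [ 732. -200.   48.] hi [ 757. -187.   96.] top mean [ 746.7 -194.4   92.1] ang -1.08
top px [370. 150.] 104 lo [ 696. -194.   36.] hi [ 734. -140.  104.] top mean [ 700.8 -160.4  100.1] ang -0.21
top px [ 57. 245.] 3949 lo [329. 594.  72.] hi [570. 800. 108.] top mean [443.1 678.6 102.2] ang 1.447
top px [299. 205.] 133 lo [546. -43.  46.] hi [566. 111.  67.] top mean [556.1  33.5  61.4] ang -0.105
top px [366. 207.] 137 lo [ 539. -233.   47.] hi [558. -74.  67.] top mean [ 548.6 -152.9   61.7] ang -0.106
scene px [244.  10.] 641 lo [-1432. -2219.    25.] hi [-1362. -1559.   120.] top mean [-1393.8 -1883.3   114. ] ang -0.007
scene px [264. 191.] 287 lo [ 541. -232.   37.] hi [564. -73.  61.] top mean [ 553.6 -148.6   56.8] ang -0.109
scene px [208. 202.] 64 lo [ 695. -263.   46.] hi [ 746. -178.  100.] top mean [ 718.2 -193.9   94.3] ang 1.109
scene px [218. 208.] 126 lo [ 699. -195.   57.] hi [ 755. -133.  101.] top mean [ 728.6 -143.4   95.8] ang -1.291
scene px [320. 216.] 383 lo [548. -41.  37.] hi [573. 119.  62.] top mean [561.5  42.9  57. ] ang -0.101
scene px [219. 223.] 96 lo [ 717. -155.   37.] hi [ 756. -134.   82.] top mean [ 736.7 -137.3   77.1] ang 1.443
scene px [  7. 231.] 57 lo [1049. -491.   84.] hi [1081. -467.  102.] top mean [1066.  -474.6   95.9] ang -1.042
scene px [601. 291.] 3798 lo [338. 598.  70.] hi [578. 737. 103.] top mean [488.3 662.   99.7] ang -1.2
```

The top view shows the blue cup at about (372,142) on the right tray, whose lip is at (366,207). The white cup is at (302,136) on the left tray, with its lip at (299,205). The red and yellow look-alikes stand left of the rack. So I push the left tray home first, then draw the right one out.

```bash
cat >> h.py <<'E'
from scipy.spatial.transform import Rotation as R
TH=-0.105; O=np.array([785.,-86.])
def rk(x,y): c,s=np.cos(TH),np.sin(TH); return O+np.array([c*x-s*y,s*x+c*y])
def inrk(p): c,s=np.cos(TH),np.sin(TH); d=np.array(p[:2])-O; return np.array([c*d[0]+s*d[1],-s*d[0]+c*d[1]])
def go(x,y,z):
    s=get_state(); M=R.from_rotvec(s["tcp_rot"]).as_matrix(); t=np.array([*rk(x,y),z])
    sp=np.arctan2(*(M.T@[-np.sin(TH),np.cos(TH),0])[[0,1]])
    print("target",t.round(),"slide cm",((t-s["tool_pos"])@M/10).round(2),"spin",round(-sp,3),"tcp in rack",inrk(s["tool_pos"]).round(1),s["tool_pos"][2].round(1),"F",s["contact_force"].round(1),"t",s["clock"])
E
python3 -c "
from h import *
print(inrk([559,35]),inrk([552,-153.5]))
x=inrk([559,35])[0]-40
go(x,80,250);go(x,80,59)"
```

```text
[-237.43698661   96.64717994] [-224.64228322  -91.54831832]
target [517.  23. 250.] slide cm [-4.893e+01 -3.549e+01  3.000e-02] spin -0.186 tcp in rack [-692.7  519.2] 250.3 F [-0.5  0.6 -0.8] t 1.3
target [517.  23.  59.] slide cm [-48.93 -35.49  19.13] spin -0.186 tcp in rack [-692.7  519.2] 250.3 F [-0.5  0.6 -0.8] t 1.3
```

Emit:
move_arm([
  {"fingers":255,"slide":[-48.9,-35.5,0],"spin":-0.186},
  {"fingers":255,"slide":[-48.9,-35.5,0],"spin":-0.186},
  {"fingers":255,"slide":[-48.9,-35.5,0],"spin":-0.186},
  {"fingers":255,"slide":[-48.9,-35.5,0],"spin":-0.186},
  {"fingers":255,"slide":[-48.9,-35.5,0],"spin":-0.186},
  {"fingers":255,"slide":[-48.9,-35.5,0],"spin":-0.186},
  {"fingers":255,"slide":[-48.9,-35.5,0],"spin":-0.186},
  {"fingers":255,"slide":[-48.9,-35.5,0],"spin":-0.186},
  {"fingers":255,"slide":[-48.9,-35.5,0],"spin":-0.186},
  {"fingers":255,"slide":[-48.9,-35.5,0],"spin":-0.186},
  {"fingers":255,"slide":[-48.9,-35.5,0],"spin":-0.186},
  {"fingers":255,"slide":[-48.9,-35.5,0],"spin":-0.186},
])

```text
clock: 2.8
tool_pos: [516.8, 22.7, 250.1]
tcp_rot: [-0.165, -3.136, -0.0]
contact_force: [0.0, -1.0, 0.3]
grip_width: 0.3
grasp_force: 0.0
```

```bash
python3 -c "
from h import *
go(-277.4,80,59)
p,d=grab_frame('wrist');cv2.imwrite('pics/w1.png',p[:,:,::-1]);lips('wrist');print(get_state()['grip_width'])"
```

```text
target [518.  23.  59.] slide cm [-0.09  0.   19.11] spin -0.0 tcp in rack [-278.1   80. ] 250.1 F [ 0.  -1.   0.3] t 2.8
wrist px [324. 213.] 2391 lo [546. -46.  30.] hi [570. 115.  63.] top mean [557.2  34.6  59.7] ang -0.102
wrist px [139. 224.] 2539 lo [ 539. -236.   28.] hi [562. -73.  63.] top mean [ 550.  -153.8   59.4] ang -0.102
-0.145516299086207
```

Emit:
move_arm([
  {"fingers":255,"slide":[0,0,6]},
  {"fingers":255,"slide":[0,0,12]},
  {"fingers":255,"slide":[0,0,17]},
  {"fingers":255,"slide":[0,0,19.1]},
  {"fingers":255,"slide":[0,0,19.1]},
  {"fingers":255,"slide":[-0.7,0,19.1]},
  {"fingers":255,"slide":[-1.4,0,19.1]},
  {"fingers":255,"slide":[-2.0,0,19.1]},
  {"fingers":255,"slide":[-2.6,0,19.1]},
  {"fingers":255,"slide":[-3.2,0,19.1]},
])

```text
validation failed for argument at $.de...
```

```bash
python3 -c "
from h import *
go(-205,80,59);lips('top')"
```

```text
target [590.  15.  59.] slide cm [-7.35 -0.08 19.14] spin 0.001 tcp in rack [-278.4   80.7] 250.4 F [-0.4 -0.4 -0.3] t 2.9
top px [476.  34.] 179 lo [1045. -518.   71.] hi [1090. -463.  110.] top mean [1060.6 -484.4   98.5] ang -0.621
top px [368. 137.] 90 lo [ 743. -177.   38.] hi [ 762. -143.   92.] top mean [ 758.5 -158.5   87. ] ang 0.381
top px [380. 138.] 46 lo [ 731. -200.   44.] hi [ 756. -186.   97.] top mean [ 748.3 -193.5   91.6] ang -0.957
top px [370. 150.] 102 lo [ 696. -194.   37.] hi [ 734. -140.  104.] top mean [ 700.9 -160.5  100.1] ang -0.249
top px [ 57. 245.] 3955 lo [329. 595.  75.] hi [570. 801. 108.] top mean [443.2 678.7 102.1] ang 1.454
top px [366. 207.] 138 lo [ 538. -233.   49.] hi [557. -74.  66.] top mean [ 548.6 -153.2   61.6] ang -0.101
```

Spin is evidently required in each row.

Emit:
move_arm([
  {"fingers":255,"slide":[0,0,6],"spin":0},
  {"fingers":255,"slide":[0,0,12],"spin":0},
  {"fingers":255,"slide":[0,0,17],"spin":0},
  {"fingers":255,"slide":[0,0,19.1],"spin":0},
  {"fingers":255,"slide":[0,0,19.1],"spin":0},
  {"fingers":255,"slide":[-0.7,0,19.1],"spin":0},
  {"fingers":255,"slide":[-1.4,0,19.1],"spin":0},
  {"fingers":255,"slide":[-2.0,0,19.1],"spin":0},
  {"fingers":255,"slide":[-2.6,0,19.1],"spin":0},
  {"fingers":255,"slide":[-3.2,0,19.1],"spin":0},
])

```text
clock: 4.2
tool_pos: [548.8, 19.2, 59.3]
tcp_rot: [-0.165, -3.136, 0.0]
contact_force: [-2.9, 0.8, 2.2]
grip_width: -0.2
grasp_force: 1.5
```

```bash
python3 -c "
from h import *
go(-205,80,59);lips('scene')"
```

```text
target [590.  15.  59.] slide cm [-4.09  0.01  0.03] spin 0.0 tcp in rack [-245.9   79.9] 59.3 F [-2.9  0.8  2.2] t 4.2
scene px [244.  10.] 652 lo [-1426. -2216.    25.] hi [-1361. -1570.   120.] top mean [-1395.3 -1864.2   115.3] ang -0.011
scene px [264. 192.] 283 lo [ 542. -232.   37.] hi [565. -72.  61.] top mean [ 553.7 -149.2   56.4] ang -0.108
scene px [208. 202.] 61 lo [ 696. -261.   47.] hi [ 747. -178.   99.] top mean [ 719.2 -194.8   94.5] ang 1.193
scene px [218. 208.] 119 lo [ 698. -196.   56.] hi [ 756. -132.   99.] top mean [ 731.4 -142.6   96.2] ang -1.378
scene px [318. 217.] 401 lo [554. -43.  36.] hi [579. 118.  62.] top mean [567.9  41.7  57. ] ang -0.103
scene px [219. 223.] 96 lo [ 715. -154.   38.] hi [ 756. -133.   83.] top mean [ 737.8 -137.5   77. ] ang 1.39
scene px [  7. 231.] 59 lo [1048. -492.   86.] hi [1082. -466.  101.] top mean [1067.  -474.5   96.1] ang -1.046
scene px [601. 291.] 3809 lo [342. 599.  70.] hi [577. 737. 103.] top mean [488.3 661.8  99.7] ang -1.2
```

Emit:
move_arm([
  {"fingers":255,"slide":[-0.5,0,0],"spin":0},
  {"fingers":255,"slide":[-1.0,0,0],"spin":0},
  {"fingers":255,"slide":[-1.5,0,0],"spin":0},
  {"fingers":255,"slide":[-2.0,0,0],"spin":0},
  {"fingers":255,"slide":[-2.5,0,0],"spin":0},
  {"fingers":255,"slide":[-2.9,0,0],"spin":0},
  {"fingers":255,"slide":[-3.2,0,0],"spin":0},
  {"fingers":255,"slide":[-3.4,0,0],"spin":0},
  {"fingers":255,"slide":[-3.6,0,0],"spin":0},
  {"fingers":255,"slide":[-3.8,0,0],"spin":0},
])

```text
clock: 5.5
tool_pos: [586.8, 15.2, 59.3]
tcp_rot: [-0.165, -3.137, 0.0]
contact_force: [-2.4, -0.8, -2.2]
grip_width: -0.1
grasp_force: 1.3
```

Emit:
move_arm([
  {"fingers":255,"slide":[-0.15,0,0],"spin":0},
  {"fingers":255,"slide":[-0.3,0,0],"spin":0},
  {"fingers":255,"slide":[-0.3,0,0],"spin":0},
])

```text
clock: 5.88
tool_pos: [589.7, 15.0, 59.3]
tcp_rot: [-0.164, -3.137, 0.0]
contact_force: [-4.3, -0.9, -1.4]
grip_width: -0.3
grasp_force: 1.7
```

Emit:
move_arm([
  {"fingers":255,"slide":[-0.1,0,0],"spin":0},
  {"fingers":255,"slide":[-0.2,0,0],"spin":0},
  {"fingers":255,"slide":[-0.2,0,0],"spin":0},
])

```text
clock: 6.25
tool_pos: [589.7, 15.0, 59.3]
tcp_rot: [-0.164, -3.134, -0.0]
contact_force: [-11.0, 1.4, 5.7]
grip_width: 0.2
grasp_force: 5.6
```

Emit:
move_arm([
  {"fingers":255,"slide":[-0.1,0,0],"spin":0},
  {"fingers":255,"slide":[-0.2,0,0],"spin":0},
  {"fingers":255,"slide":[-0.2,0,0],"spin":0},
])

```text
clock: 6.62
tool_pos: [589.8, 15.0, 59.3]
tcp_rot: [-0.163, -3.131, -0.001]
contact_force: [-19.1, 2.6, 12.6]
grip_width: -0.1
grasp_force: 9.4
```

Emit:
move_arm([
  {"fingers":255,"slide":[1.0,0,0],"spin":0},
  {"fingers":255,"slide":[3.0,0,0],"spin":0},
  {"fingers":255,"slide":[3.0,0,-4],"spin":0},
  {"fingers":255,"slide":[3.0,0,-9],"spin":0},
  {"fingers":255,"slide":[3.0,0,-9],"spin":0},
])

```text
clock: 7.25
tool_pos: [567.2, 17.9, 153.8]
tcp_rot: [0.164, 3.128, 0.001]
contact_force: [1.1, 0.0, -0.1]
grip_width: -0.1
grasp_force: 0.0
```

```bash
python3 -c "
from h import *
lips('wrist');lips('scene');go(-199,-95,149);go(-199,-95,61)"|grep -v -e '-1[0-9]..\.' -e '10..\.'
```

```text
wrist px [ 91. 202.] 3997 lo [ 540. -212.   26.] hi [561. -73.  60.] top mean [ 551.  -130.7   57.3] ang -0.106
wrist px [334. 248.] 4443 lo [592. -53.  27.] hi [616. 111.  60.] top mean [603.4  34.2  56.8] ang -0.104
scene px [264. 191.] 284 lo [ 540. -230.   36.] hi [565. -72.  61.] top mean [ 553.7 -149.3   56.7] ang -0.104
scene px [208. 202.] 63 lo [ 695. -262.   46.] hi [ 744. -179.   97.] top mean [ 719.5 -195.3   93.5] ang 1.13
scene px [218. 208.] 120 lo [ 699. -195.   57.] hi [ 756. -133.  100.] top mean [ 729.1 -143.1   96.2] ang -1.248
scene px [308. 224.] 404 lo [560. -74.  28.] hi [619. 114.  61.] top mean [608.8  34.5  57.1] ang -0.11
scene px [219. 223.] 94 lo [ 717. -152.   38.] hi [ 755. -134.   79.] top mean [ 737.9 -138.4   75.2] ang 1.32
scene px [601. 291.] 3830 lo [340. 598.  71.] hi [578. 737. 119.] top mean [488.4 661.9  99.7] ang -1.196
target [ 577. -160.  149.] slide cm [ -3.08 -17.52   0.1 ] spin 0.0 tcp in rack [-229.8   80.2] 150.0 F [-0.4 -0.4 -0.3] t 7.35
target [ 577. -160.   61.] slide cm [ -3.05 -17.52   8.9 ] spin 0.0 tcp in rack [-229.8   80.2] 150.0 F [-0.4 -0.4 -0.3] t 7.35
```

Emit:
move_arm([
  {"fingers":255,"slide":[-1,-6,0],"spin":0},
  {"fingers":255,"slide":[-2,-12,0],"spin":0},
  {"fingers":255,"slide":[-3.1,-17.5,0],"spin":0},
  {"fingers":255,"slide":[-3.1,-17.5,0],"spin":0},
  {"fingers":255,"slide":[-3.1,-17.5,0],"spin":0},
])

```text
clock: 7.98
tool_pos: [575.9, -159.6, 148.0]
tcp_rot: [-0.166, -3.135, -0.001]
contact_force: [0.3, 0.7, 0.4]
grip_width: -0.2
grasp_force: 0.0
```

```bash
python3 -c "
from h import *
go(-199,-95,61);p,d=grab_frame('wrist');cv2.imwrite('pics/w2.png',p[:,:,::-1]);lips('wrist')"
```

```text
target [ 577. -160.   61.] slide cm [-0.14  0.    8.7 ] spin -0.001 tcp in rack [-200.2  -95.1] 148.0 F [0.3 0.7 0.4] t 7.975
wrist px [309. 169.] 4408 lo [ 539. -237.   33.] hi [562. -75.  63.] top mean [ 550.2 -155.7   60.1] ang -0.102
wrist px [549. 218.] 4133 lo [593. -54.  28.] hi [612.  86.  63.] top mean [601.9   3.3  59.6] ang -0.103
wrist px [310. 352.] 60 lo [ 702. -176.   37.] hi [ 704. -165.   45.] top mean [ 702.9 -170.5   41.2] ang 0.021
```

View pics/w2.png

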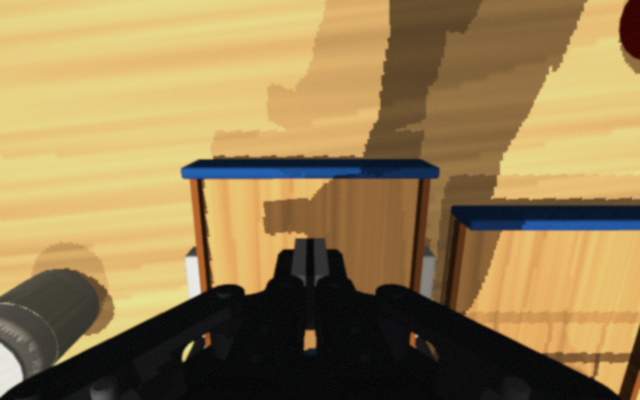

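The right lip spans (183–438, 169), and the closed fingers at (310,240) hang over the free floor right behind it. Nothing is in the way, so I descend and draw.

Emit:
move_arm([
  {"fingers":255,"slide":[0,0,4],"spin":0},
  {"fingers":255,"slide":[0,0,7],"spin":0},
  {"fingers":255,"slide":[0,0,8.6],"spin":0},
  {"fingers":255,"slide":[0,0,8.6],"spin":0},
  {"fingers":255,"slide":[0.4,0,8.6],"spin":0},
  {"fingers":255,"slide":[0.8,0,8.6],"spin":0},
  {"fingers":255,"slide":[1.2,0,8.6],"spin":0},
  {"fingers":255,"slide":[1.6,0,8.6],"spin":0},
  {"fingers":255,"slide":[2.0,0,8.6],"spin":0},
  {"fingers":255,"slide":[2.4,0,8.6],"spin":0},
])

```text
clock: 9.32
tool_pos: [552.7, -157.2, 63.6]
tcp_rot: [0.165, 3.136, -0.001]
contact_force: [2.4, -0.3, 2.3]
grip_width: -0.1
grasp_force: 1.5
```

```bash
python3 -c "
from h import *
go(-295,-95,61);lips('scene')"|grep -v -e '-1[0-9]..\.' -e '10..\.'
```

```text
target [ 482. -150.   61.] slide cm [7.14 0.02 0.26] spin 0.0 tcp in rack [-223.6  -95.2] 63.6 F [ 2.4 -0.3  2.3] t 9.325
scene px [253. 182.] 74 lo [ 528. -230.   35.] hi [ 565. -160.   88.] top mean [ 536.3 -205.2   57.9] ang -0.25
scene px [278. 195.] 141 lo [ 539. -150.   36.] hi [552. -70.  60.] top mean [ 545.7 -105.8   56.3] ang -0.08
scene px [211. 200.] 63 lo [ 687. -200.   82.] hi [ 738. -174.   99.] top mean [ 707.8 -192.4   94.2] ang 1.205
scene px [221. 207.] 154 lo [ 686. -197.   56.] hi [ 751. -131.  100.] top mean [ 720.9 -144.2   95.8] ang -1.426
scene px [308. 224.] 408 lo [595. -49.  37.] hi [619. 113.  62.] top mean [608.6  36.   57.2] ang -0.113
scene px [222. 221.] 116 lo [ 704. -160.   36.] hi [ 747. -133.   82.] top mean [ 726.5 -136.9   77.3] ang 1.284
scene px [601. 291.] 3810 lo [340. 599.  70.] hi [579. 736. 104.] top mean [488.6 662.2  99.7] ang -1.204
```

Emit:
move_arm([
  {"fingers":255,"slide":[0.6,0,0.1],"spin":0},
  {"fingers":255,"slide":[1.2,0,0.2],"spin":0},
  {"fingers":255,"slide":[1.8,0,0.2],"spin":0},
  {"fingers":255,"slide":[2.4,0,0.2],"spin":0},
  {"fingers":255,"slide":[3.0,0,0.2],"spin":0},
  {"fingers":255,"slide":[3.6,0,0.2],"spin":0},
  {"fingers":255,"slide":[4.2,0,0.2],"spin":0},
  {"fingers":255,"slide":[4.8,0,0.2],"spin":0},
  {"fingers":255,"slide":[5.4,0,0.2],"spin":0},
  {"fingers":255,"slide":[5.9,0,0.2],"spin":0},
  {"fingers":255,"slide":[6.3,0,0.2],"spin":0},
  {"fingers":255,"slide":[6.6,0,0.2],"spin":0},
])

```text
clock: 10.88
tool_pos: [486.7, -150.1, 61.4]
tcp_rot: [-0.164, -3.137, 0.0]
contact_force: [2.8, 0.1, -2.5]
grip_width: -0.4
grasp_force: 1.4
```

Emit:
move_arm([
  {"fingers":255,"slide":[0.2,0,0],"spin":0},
  {"fingers":255,"slide":[0.4,0,0],"spin":0},
  {"fingers":255,"slide":[0.5,0,0],"spin":0},
  {"fingers":255,"slide":[0.6,0,0],"spin":0},
  {"fingers":255,"slide":[0.6,0,0],"spin":0},
])

```text
clock: 11.5
tool_pos: [481.7, -149.6, 61.4]
tcp_rot: [0.164, 3.136, -0.0]
contact_force: [5.7, 0.4, -3.4]
grip_width: -0.2
grasp_force: 2.5
```

Emit:
move_arm([
  {"fingers":255,"slide":[0.1,0,0],"spin":0},
  {"fingers":255,"slide":[0.2,0,0],"spin":0},
  {"fingers":255,"slide":[0.3,0,0],"spin":0},
  {"fingers":255,"slide":[0.3,0,0],"spin":0},
])

```text
clock: 12.0
tool_pos: [481.5, -149.6, 61.7]
tcp_rot: [0.163, 3.131, -0.0]
contact_force: [15.7, -0.5, -12.1]
grip_width: -0.1
grasp_force: 7.6
```

At the stop. Now I back off the lip and lift clear.

Emit:
move_arm([
  {"fingers":255,"slide":[-0.6,0,0],"spin":0},
  {"fingers":255,"slide":[-1.4,0,0],"spin":0},
  {"fingers":255,"slide":[-1.4,0,0],"spin":0},
  {"fingers":255,"slide":[-1.4,0,-4],"spin":0},
  {"fingers":255,"slide":[-1.4,0,-10],"spin":0},
  {"fingers":255,"slide":[-1.4,0,-16],"spin":0},
  {"fingers":255,"slide":[4,8,-20],"spin":0},
  {"fingers":255,"slide":[8,16,-20],"spin":0},
  {"fingers":255,"slide":[12,22,-20],"spin":0},
  {"fingers":255,"slide":[12,28,-20],"spin":0},
  {"fingers":255,"slide":[12,28,-20],"spin":0},
  {"fingers":255,"slide":[12,28,-20],"spin":0},
])

```text
clock: 13.5
tool_pos: [386.5, 144.9, 261.5]
tcp_rot: [-0.155, -3.138, -0.0]
contact_force: [-0.1, -0.6, 0.1]
grip_width: 0.3
grasp_force: 0.0
```

```bash
python3 -c "
from h import *
lips('scene');lips('top')
p,d=grab_frame('scene');cv2.imwrite('pics/s2.png',p[:,:,::-1])
for c in ('top','scene'):
  if c=='top': grab_frame(c)
  else: grab_frame(c)
  for t in ('lip_left','lip_right','cup_blue','cup_white','glaze_jar','bowl','brush','spatula','slip_can','rib'):
    print(c,t,[(np.round(m['xyz']).tolist(),inrk(m['xyz']).round().tolist()) for m in mark_of(t,c)[:3]])
print(get_state()['clock'])"|grep -v -e '-1[0-9]..\.' -e '10..\.'
```

```text
scene px [285. 180.] 283 lo [ 456. -222.   36.] hi [481. -64.  62.] top mean [ 470.  -140.4   56.7] ang -0.104
scene px [242. 192.] 181 lo [ 611. -193.   61.] hi [ 664. -124.  100.] top mean [ 632.6 -158.2   94.7] ang -0.44
scene px [231. 202.] 43 lo [ 675. -167.   68.] hi [ 684. -138.   97.] top mean [ 680.6 -154.1   92.4] ang 0.168
scene px [237. 211.] 64 lo [ 663. -163.   39.] hi [720. -77. 117.] top mean [ 681.4 -123.3   81. ] ang -0.688
scene px [308. 224.] 404 lo [560. -72.  29.] hi [620. 113.  62.] top mean [608.4  34.4  57. ] ang -0.104
scene px [601. 291.] 3793 lo [339. 598.  72.] hi [577. 737. 104.] top mean [488.4 662.1  99.7] ang -1.198
top px [369. 171.] 401 lo [ 611. -192.   35.] hi [ 678. -130.  104.] top mean [ 629.4 -155.5   98.8] ang 0.623
top px [301. 188.] 147 lo [594. -46.  44.] hi [614. 107.  67.] top mean [603.6  29.9  61.5] ang -0.105
top px [ 57. 245.] 3934 lo [329. 595.  74.] hi [570. 803. 108.] top mean [443.  678.7 102.2] ang 1.465
top px [364. 237.] 104 lo [ 457. -223.   57.] hi [473. -65.  66.] top mean [ 465.2 -145.1   62.1] ang -0.103
top lip_left [([6
[... 553 characters left out ...]
0, 63.0], [-309.0, -96.0])]
scene lip_right [([467.0, -148.0, 60.0], [-310.0, -95.0])]
scene cup_blue [([651.0, -164.0, 28.0], [-125.0, -91.0])]
scene cup_white [([563.0, 187.0, 1.0], [-249.0, 248.0]), ([685.0, 202.0, -5.0], [-130.0, 276.0]), ([475.0, 104.0, -1.0], [-328.0, 156.0])]
scene glaze_jar [([456.0, 422.0, 0.0], [-380.0, 471.0]), ([649.0, -166.0, 30.0], [-127.0, -94.0])]
scene bowl [([630.0, 426.0, 2.0], [-208.0, 493.0])]
scene brush [([379.0, -90.0, 3.0], [-403.0, -47.0]), ([634.0, 425.0, 1.0], [-204.0, 493.0])]
scene spatula [([430.0, -433.0, 0.0], [-316.0, -382.0])]
scene slip_can [([652.0, -390.0, -0.0], [-100.0, -317.0])]
scene rib [([346.0, 352.0, 4.0], [-483.0, 389.0])]
14.75
```

View pics/s2.png

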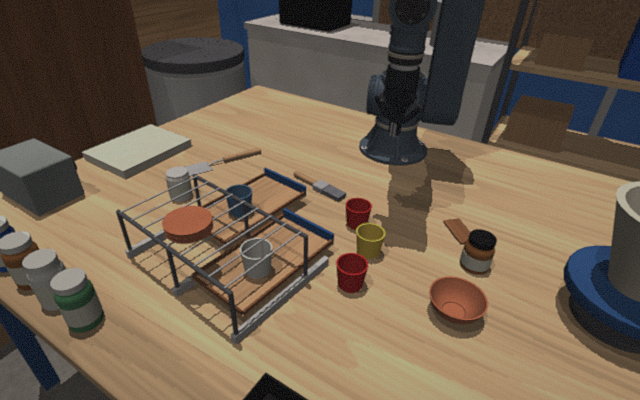

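The right lip at (285,180) is fully out, with the blue cup upright at (239,202) about 185 mm behind it. The left lip at (308,224) is home, with the white cup upright at (257,258). The bystanders have not moved and the arm is clear.

```bash
python3 -c "
from plant import *
print(job_done())"
```

```text
the job is handed in; nothing more can be done
None
```

I drew the blue cup's tray (the right one) out to its stop and pushed the left tray fully home; in the last pictures both cups stood upright on their trays and the bystanders I could measure had not moved. The job is handed in, but the hand-in call returned no verdict.

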